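# Ready the free sanding table

### The arm

A 6-joint arm with a two-finger parallel gripper is mounted at the origin on the work surface. World frame = base frame: x ahead of the robot, y to its left, z up, the work surface at z = 0. Lengths are in m, angles in rad, forces in N, time in s.
With the tool pointing down it reaches from about 0.3 to 0.825 m from the base axis. Payload 5.4 kg.
Tool frame: the origin (TCP) lies at the very end of the fingers, on their centre line; the grasp point (between the pads) lies 19 mm behind it; z points along the fingers, x is the direction in which the jaws open and shut, and the axes are right-handed (so a half turn about z gives the same grasp; the last joint's range is limited). The gripper opens to 92 mm and grips with 3 to 60 N. Pads are 20 mm wide; open, the fingers measure 128 mm over their backs; the gripper's body (75 mm by 189 mm) begins 69 mm behind the grasp point.
Start: joints at [-1.49, 0.158, 1.597, -0, 1.386, -0.21], TCP at [0.165, -0.551, 0.215] pointing down, gripper open.
Joint ranges: [-2.91, 2.91], [-0.94, 2.29], [0.18, 2.7], [-1.29, 4.43], [0.17, 2.64], [-3, 3]. Speed limits (rad/s): [2.57, 2.57, 3.14, 3.14, 3.14, 3.14].

### API

Orientations are given as a rotation vector (axis times angle).
In Python, from workcell import bot gives the robot as it stands. Calls block until the motion is done:
- bot.goto(position, orientation): joint-space move of the TCP to a pose.
- bot.line_to(position, rot=None, max_speed=0.15): straight line of the TCP; rot=None keeps the orientation; max_speed is the mean speed in m/s.
- bot.set_joints(angles): joint-space move.
- bot.set_gripper(opening, newtons=None): opening from 0.0 (shut) to 1.0 (fully open); newtons is the grip in N (None keeps the last); returns when the fingers have stopped.
- bot.hold(seconds).
- bot.inverse_kinematics(position, orientation): joint angles nearest the present ones, or None.
- bot.read_camera(name): name is "scene" or "top"; returns a dict with "pixels" (480x640x3 uint8, blue, green, red), "fx", "fy", "cx", "cy" (pixels), "k1" (the pictures are not rectified: a ray, as slopes to the right and down, at radius r is drawn at 1 + k1 r^2 times it, then the intrinsics apply), "R" (3x3) and "t" (3): a world point X has camera coordinates R X + t. Camera axes: x right, y down, z forward; pixel columns grow to the right and rows downward; lengths in m; the calibration is good to about 2 mm. A picture is of the moment at which its call begins. There is no depth.
A pose or a line that the arm cannot do raises bot.MotionError and nothing moves.
- bot.job_done(): hands the job in, once; it reports no verdict.
Readings, each from a call of its own:
- bot.current_clock(): time.
- bot.current_joints(): joint angles.
- bot.current_joint_vel(): joint speeds.
- bot.current_effort(): joint torques, N m.
- bot.current_ee_pos(): TCP position.
- bot.current_tool_rot(): TCP orientation.
- bot.current_contact_force(): force on the tool from outside, world axes, zero at the start.
- bot.current_ft_torque(): the same for the moment, N m.
- bot.current_opening(): opening from 0.0 (shut) to 1.0 (fully open).
Only numpy, scipy, OpenCV 4.12 (cv2) and the standard library are available. Lean on these libraries where they do the work, as an engineer would, in place of code of your own. Each camera call takes 0.05 s, during which the arm holds its last target.

### The job

Only one of the two downdraft sanding tables is free: the one with the bare round rubber mat; the clamped glue-up is curing on the other. First pull the dust gate of the free table fully up, only then push the other table's gate fully down, and stand the thin turned cup upright, wholly on the mat. Handle the cup gently, set it down without dropping it, and leave the glue-up and everything else where it is.

Things in the scene. Friction and masses are not known exactly. Their poses are not given: they have to be found in the camera images.
- mat: bare round black rubber mat, 110 mm across and 3 mm thick, fixed on top of whichever sanding table is free (differs from start to start). Origin at the centre of its underside, z up
- cup: thin-walled turned wooden cup without handle, open at the top, 70 mm tall, outside diameter 58 mm from 12 mm above its foot to the rim (foot 50 mm across), wall 3 mm, 60 g; it stands on the bench. It cracks if squeezed with more than about 15 N per finger; 4 to 8 N holds it well. Origin at the centre of its underside, z up
- glueup: two glued boards, together 85 x 57 x 42 mm, with a steel C-clamp over them (62 mm tall overall with the spine, 700 g), standing on the occupied sanding table; to be left alone. Origin at the centre of its underside
- table_a: downdraft sanding table A, fixed: plywood box 150 mm (its x) by 160 mm (its y), 60 mm tall, slotted top. Origin at the centre of its underside, its +x points to the back, towards its duct and gate. The gate's metal frame (24 mm in x, 90 mm in y, 85 mm tall) stands at x = +115 mm, y = 0. Either table may be on the left
- table_b: downdraft sanding table B, identical to table A
- gate_a (a joint): lift-up dust gate of table A: 0 m is shut (fully down), 0.050 m is fully open (fully up). It slides straight up, stays where it is left, friction about 5 N
- gate_b (a joint): the same for the gate of table B
- knob_a (a point): centre of the turned dark wooden knob on top of gate A's blade, it moves with the gate: 28 mm in diameter, 34 mm tall (its top 16 mm above this point, its underside 18 mm below). Shut, this point is 116 mm above the bench; 31 mm above the gate frame's top. Below the knob is a 12 mm stem, 15 mm long, then the steel blade 56 mm wide
- knob_b (a point): the same for gate B
- bowl: bystander: shallow turned wooden bowl, 92 mm across, 34 mm tall, standing on the bench across from the cup
- finial: bystander: small turned wooden finial, 38 mm across, 66 mm tall
- abrasive_roll: bystander: standing roll, 60 mm across, 50 mm tall
- sanding_block: bystander: cork and wood sanding block 70 x 45 x 28 mm
- brush: bystander: bench brush lying on the bench
Mind the look-alikes: they are no part of the job. What is shaped like the cup but blue or red is not meant.

How it is judged:
By the outcome, as a careful person would: the job done as asked, in the order asked, and still so for the second after the job is handed in, with the robot touching nothing.
It also fails if it takes over 64 s, if anything falls off the work surface, if the arm or the gripper's body presses on something with over 40 N, if the wrist force passes 120 N, or if a joint passes its speed limit or range.

## Working session

There is one attempt and no reset: what is moved stays moved. The work goes in short steps, each a Python script; the robot and the scene stay as the last script left them, time stands still between calls to the robot, and variables do not carry over. Pictures are saved under pics/ and viewed, and the job is handed in when it is done.

```bash
ls; mkdir -p pics
python3 - <<'E'
from workcell import bot
import cv2
for n in("scene","top"):
    c=bot.read_camera(n); cv2.imwrite(f"pics/{n}0.png",c["pixels"])
    print(n,c["fx"],c["cx"],c["cy"],c["k1"],c["R"],c["t"])
print(bot.current_clock(),bot.current_tool_rot(),bot.current_ee_pos())
E
```

```text
pics
scene 512.9278623667369 315.4246952936338 245.65370764806414 -0.13166073741124013 [[ 0.6217599   0.78319792  0.0039545 ]
 [ 0.48340813 -0.37978241 -0.78872169]
 [-0.61622334  0.49230716 -0.61473772]] [-0.33673105 -0.17329386  1.3985074 ]
top 462.44669948223054 326.2895223449453 237.19635369236983 0.0008231684013387765 [[-2.11355163e-02 -9.99776606e-01 -1.68555864e-04]
 [-9.97057875e-01  2.10904659e-02 -7.36938661e-02]
 [ 7.36809582e-02 -1.38949795e-03 -9.97280896e-01]] [0.03439429 0.5223419  1.15516872]
0.1 [-2.51883656e+00  1.87537102e+00  1.79754212e-03] [ 0.16478894 -0.55027953  0.21371739]
```

View pics/scene0.png

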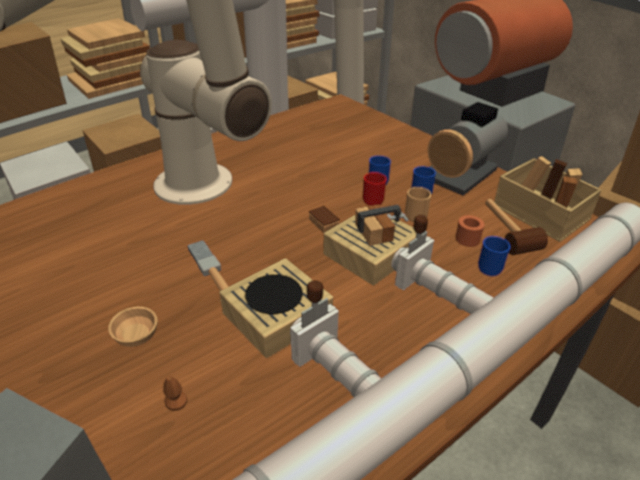

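View pics/top0.png

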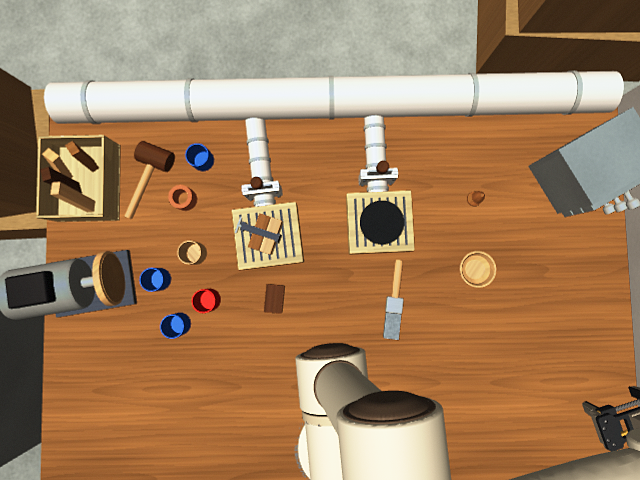

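The top view puts +x up and +y left. The free table with the mat is at (382,222), on the right. The occupied table is at (267,235). 

Cup-like objects:
- (191,252): wooden, which fits the description.
- (199,156), (155,279), (175,325): blue.
- (205,300): red.
- (182,197): the orange, shorter abrasive roll.

Next I'll enlarge the crops to confirm.

Run:
```python
import cv2,numpy as np
t=cv2.imread("pics/top0.png");s=cv2.imread("pics/scene0.png")
def c(im,x,y,w,h,k): return cv2.resize(im[y:y+h,x:x+w],(w*k,h*k),interpolation=cv2.INTER_CUBIC)
cv2.imwrite("pics/c1.png",np.vstack([np.hstack([c(t,130,140,100,75,4),c(t,150,215,100,75,4)]),np.hstack([c(s,280,270,100,75,4),c(s,370,175,100,75,4)])]))
cv2.imwrite("pics/c2.png",np.hstack([c(t,230,150,80,60,5),c(t,345,140,80,60,5)]))
```

```text
(no output)
```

View pics/c1.png

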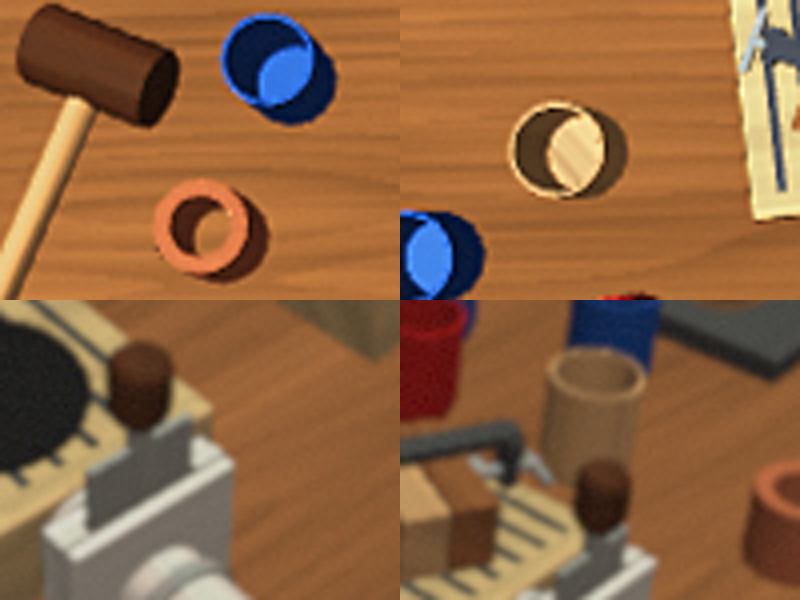

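View pics/c2.png

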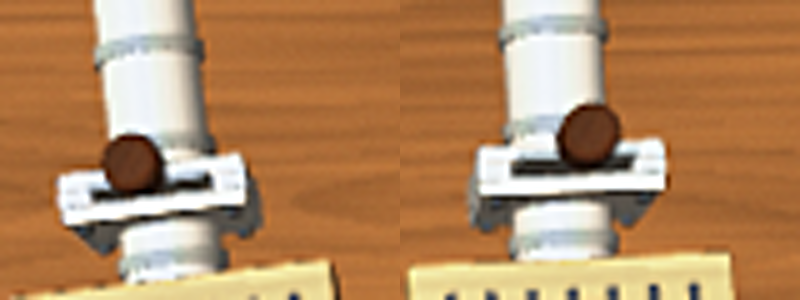

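The wooden cup at top (191,252) / scene (418,203) is the one meant: light wood, thin wall, taller than the orange roll. Both gates stand partly open, with the knobs at top (256,183) and (383,167). Now to measure.

```bash
cat > h.py <<'E'
from workcell import bot
import cv2,numpy as np
def ray(c,u,v):
    K=np.array([[c["fx"],0,c["cx"]],[0,c["fy"],c["cy"]],[0,0,1]])
    p=cv2.undistortPoints(np.array([[[u,v]]],float),K,np.array([c["k1"],0,0,0,0.]))[0,0]
    R=np.array(c["R"]);t=np.array(c["t"]); d=R.T@np.array([p[0],p[1],1]); return -R.T@t,d/np.linalg.norm(d)
def onz(c,u,v,z):
    o,d=ray(c,u,v); return o+d*(z-o[2])/d[2]
def tri(c1,p1,c2,p2):
    o1,d1=ray(c1,*p1);o2,d2=ray(c2,*p2)
    s=np.linalg.lstsq(np.c_[d1,-d2],o2-o1,rcond=None)[0]
    a,b=o1+s[0]*d1,o2+s[1]*d2; return (a+b)/2,np.linalg.norm(a-b)
def blob(m,x,y,w,h,near=None):
    mm=np.zeros_like(m);mm[y:y+h,x:x+w]=m[y:y+h,x:x+w]
    cs=cv2.findContours(mm,cv2.RETR_EXTERNAL,cv2.CHAIN_APPROX_NONE)[0]
    return max(cs,key=cv2.contourArea)
def knobmask(im):
    h=cv2.cvtColor(im,cv2.COLOR_BGR2HSV)
    return ((h[...,2]<125)&(h[...,1]>90)&((h[...,0]<20)|(h[...,0]>170))).astype(np.uint8)*255
E
python3 - <<'E'
from h import *
T=bot.read_camera("top");S=bot.read_camera("scene");ti,si=T["pixels"],S["pixels"]
mt,ms=knobmask(ti),knobmask(si)
def bb(m,b):
    c=blob(m,*b);r=cv2.minAreaRect(c);print("rect",r,cv2.boundingRect(c));return r[0]
for n,bt,bs in(("L",(244,170,28,22),(408,210,24,26)),("R",(372,155,24,22),(302,276,28,30))):
    p,q=bb(mt,bt),bb(ms,bs); X,e=tri(T,p,S,q);print(n,p,q,X,e)
# table tops
h=cv2.cvtColor(ti,cv2.COLOR_BGR2HSV)
for n,b in(("L",(228,198,80,76)),("R",(340,185,80,75))):
    m=((h[...,0]>17)&(h[...,0]<35)&(h[...,2]>170)&(h[...,1]>40)).astype(np.uint8)*255
    m=cv2.morphologyEx(m,cv2.MORPH_OPEN,np.ones((3,3)))
    m=cv2.morphologyEx(m,cv2.MORPH_CLOSE,np.ones((7,7)));c=blob(m,*b)
    box=cv2.boxPoints(cv2.minAreaRect(c)); P=[onz(T,*p,.06) for p in box]
    print(n,np.round(P,4).tolist(),np.mean(P,0),[np.linalg.norm(P[i]-P[i-1]) for i in range(4)])
m=((ti.max(2)<45)).astype(np.uint8)*255;c=blob(m,350,190,65,65);e=cv2.fitEllipse(cv2.convexHull(c));print("mat",e,onz(T,*e[0],.063),(onz(T,e[0][0]+e[1][0]/2,e[0][1],.063)-onz(T,*e[0],.063)))
# cup rim
g=((h[...,1]<135)&(h[...,2]>140)).astype(np.uint8)*255
c=blob(g,172,235,40,36);e=cv2.fitEllipse(cv2.convexHull(c));print("cup",e,cv2.boundingRect(c),onz(T,*e[0],.07))
x,y,w,hh=cv2.boundingRect(c);print(onz(T,x,e[0][1],.07)-onz(T,x+w,e[0][1],.07),onz(T,e[0][0],y,.07)-onz(T,e[0][0],y+hh,.07))
v=np.hstack([cv2.resize(a,None,fx=5,fy=5) for a in(g[225:280,165:220],m[185:240,350:405])]);cv2.imwrite("pics/m.png",v)
v=np.hstack([cv2.resize(a,None,fx=6,fy=6) for a in(mt[165:205,240:275],mt[150:190,365:400],ms[205:245,400:435],ms[275:315,298:333])])
cv2.imwrite("pics/m2.png",cv2.resize(v,(800,230)))
E
```

```text
rect ((256.0, 182.5), (11.0, 12.0), 90.0) (250, 177, 13, 12)
rect ((417.5, 221.5), (23.0, 19.0), 90.0) (408, 210, 20, 24)
L (256.0, 182.5) (417.5, 221.5) [0.64050353 0.17961591 0.14693719] 0.004479745229992906
rect ((382.0, 167.0), (12.0, 12.0), 90.0) (376, 161, 13, 13)
rect ((314.5, 291.0), (22.0, 17.0), 90.0) (306, 280, 18, 23)
R (382.0, 167.0) (314.5, 291.0) [ 0.67171088 -0.10666352  0.14900494] 0.0010425323596282912
L [[0.595, 0.2574, 0.06], [0.6112, 0.098, 0.06], [0.4614, 0.0824, 0.06], [0.4456, 0.2402, 0.06]] [0.52831083 0.16947528 0.06      ] [np.float64(0.15044858144902926), np.float64(0.16017987610626558), np.float64(0.15062592286208362), np.float64(0.15863554773365407)]
R [[0.6289, -0.0287, 0.06], [0.6332, -0.1882, 0.06], [0.4835, -0.1901, 0.06], [0.4794, -0.0321, 0.06]] [ 0.55625353 -0.10979498  0.06      ] [np.float64(0.14960472034837455), np.float64(0.15956617979607357), np.float64(0.14968464740369114), np.float64(0.1580266959036241)]
mat ((381.5111389160156, 221.9755096435547), (43.028141021728516, 43.54256057739258), 110.31031799316406) [ 0.55425503 -0.11268785  0.063     ] [-0.00111565 -0.05270929  0.        ]
cup ((188.86390686035156, 252.2033233642578), (22.063087463378906, 23.628202438354492), 26.350297927856445) (178, 241, 23, 23) [0.48978428 0.35719961 0.07      ]
[0.0011794  0.05572918 0.        ] [5.57733342e-02 4.32083628e-05 0.00000000e+00]
```

View pics/m2.png

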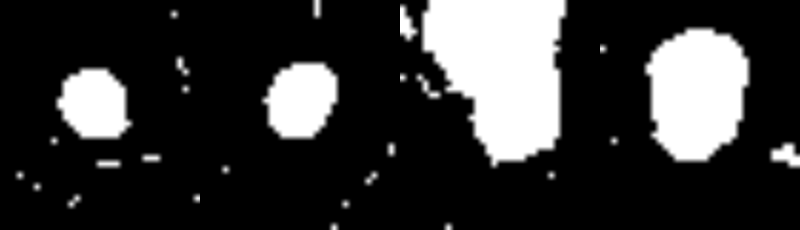

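View pics/m.png

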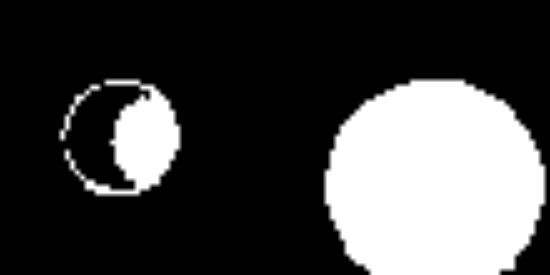

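Checks: the table tops measure 150 x 160, the mat about 106 across, and the right knob (z 0.149) lies at its table's predicted gate position. That puts the gate about 33 mm open. The left knob's scene mask merged with another object, so I'll redo it from crop pixel (420.7,224). First, I'll raise the free table's gate.

```bash
cat >> h.py <<'E'
def rv(a): return np.pi*np.array([np.cos(a/2),np.sin(a/2),0])
def best(p,angs):
    q0=np.array(bot.current_joints());o=[]
    for a in angs:
        q=bot.inverse_kinematics(p,rv(a))
        if q is not None:o.append((np.abs(np.array(q)-q0).max(),a))
    return min(o)[1]
def st(s): print(s,"t",round(bot.current_clock(),2),"p",np.round(bot.current_ee_pos(),4),"F",np.round(bot.current_contact_force(),1),"op",round(bot.current_opening(),3))
E
python3 - <<'E'
from h import *
T=bot.read_camera("top");S=bot.read_camera("scene")
print("L",tri(T,(256,182.5),S,(420.7,224)), onz(T,256,182.5,.145))
for u,v in((250,120),(375,118)): print("main duct front @z=.1",onz(T,u,v,.1))
K=np.array([.6715,-.107,.149]);a0=np.pi/2+.018
a=best([K[0],K[1],.26],[a0,a0-np.pi]);print(a)
bot.goto([K[0],K[1],.26],rv(a));st("above")
bot.line_to([K[0],K[1],.130],max_speed=.12);st("down")
bot.set_gripper(0,20);st("grip")
c=bot.read_camera("scene")["pixels"];cv2.imwrite("pics/g1.png",cv2.resize(c[200:360,220:430],None,fx=3.5,fy=3.5))
E
```

```text
L (array([0.64363673, 0.18257604, 0.14088238]), np.float64(0.0010086350364059244)) [0.6424668  0.18158374 0.145     ]
main duct front @z=.1 [0.80397978 0.20125769 0.1       ]
main duct front @z=.1 [ 0.80252429 -0.10001396  0.1       ]
-1.5527963267948965
above t 2.7 p [ 0.6712 -0.108   0.2599] F [0.3 0.2 0.6] op 1.001
down t 3.93 p [ 0.6723 -0.1073  0.1313] F [-0.8 -0.1 -0.2] op 0.999
grip t 4.92 p [ 0.6714 -0.1059  0.1299] F [-0.8  5.3  0.4] op 0.295
```

View pics/g1.png

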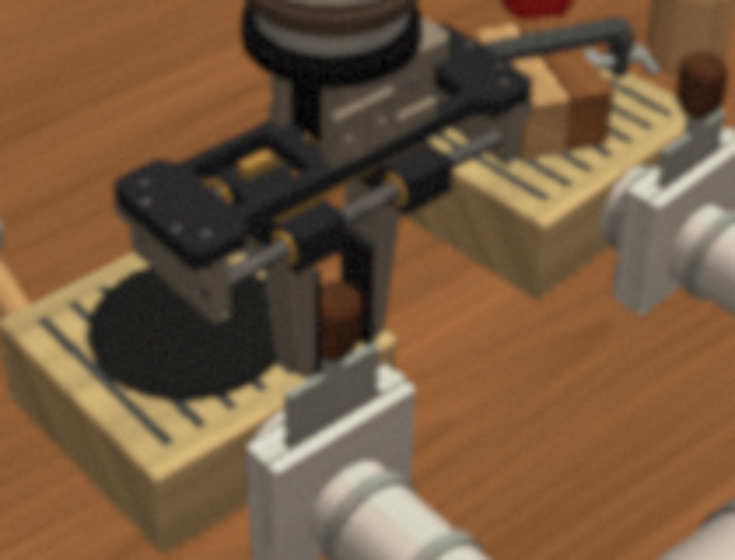

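The picture shows the knob at crop (340,315) between the fingers. The opening is 27 mm against the 28 mm knob, so it is held. Lifting now, watching for the force of the stop.

Run:
```python
from h import *
x,y,z0=.6715,-.107,.130
for z in(.142,.146,.149,.152):
    bot.line_to([x,y,z],max_speed=.05);st(z)
```

```text
0.142 t 5.37 p [ 0.6714 -0.1059  0.1414] F [ 1.1  5.4 -1.7] op 0.296
0.146 t 5.62 p [ 0.6714 -0.1059  0.145 ] F [ 2.   5.6 -3.5] op 0.299
0.149 t 5.87 p [ 0.6713 -0.1059  0.1464] F [ 5.2  4.8 -8.6] op 0.296
0.152 t 6.12 p [ 0.671  -0.1059  0.1468] F [ 10.3   3.5 -18.5] op 0.294
```

The force climbs while z stalls at 0.1468, the predicted fully-open height of 0.147, so the stop is reached. I'll release and check.

Run:
```python
from h import *
bot.line_to([.6715,-.106,.1485],max_speed=.05);st("relax")
bot.set_gripper(1.0);st("open")
bot.line_to([.6715,-.107,.275],max_speed=.2)
K=np.array([.643,.182,.142]);a0=np.pi/2+.104
a=best([K[0],K[1],.26],[a0,a0-np.pi])
bot.goto([K[0],K[1],.25],rv(a));st("above L")
T=bot.read_camera("top");S=bot.read_camera("scene")
cv2.imwrite("pics/s2.png",S["pixels"])
m=knobmask(S["pixels"]);c=blob(m,302,255,28,50);q=cv2.minAreaRect(c)[0];print(q,cv2.boundingRect(c))
from itertools import product
m=knobmask(T["pixels"]);c=blob(m,368,145,32,32);p=cv2.minAreaRect(c)[0];print(p,tri(T,p,S,q))
```

```text
relax t 6.37 p [ 0.6711 -0.1059  0.1467] F [  4.6   1.7 -12.1] op 0.294
open t 7.41 p [ 0.6715 -0.106   0.1485] F [-0.3  0.3 -0.2] op 0.998
above L t 9.32 p [0.6434 0.1807 0.2499] F [-0.4 -0.6  0.6] op 0.999
(314.5, 283.5) (306, 272, 18, 24)
(383.29998779296875, 164.90000915527344) (array([ 0.67250658, -0.10744351,  0.16657999]), np.float64(0.0011790391990101508))
```

View pics/s2.png

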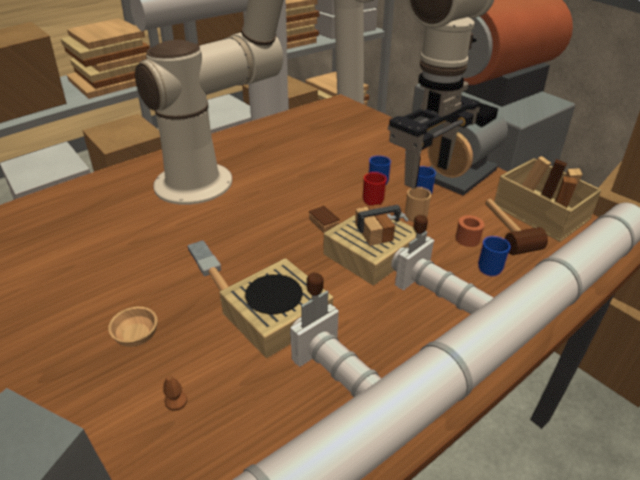

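The free table's knob now triangulates to z 0.1666 against 0.166 for fully open. The gripper at (415,185) hovers over the left knob (420,224). Next I'll grip it and push down.

Run:
```python
from h import *
x,y=.643,.182
bot.line_to([x,y,.124],max_speed=.12);st("down")
bot.set_gripper(0,20);st("grip")
for z in(.110,.102,.098,.095,.092):
    bot.line_to([x,y,z],max_speed=.05);st(z)
c=bot.read_camera("scene")["pixels"];cv2.imwrite("pics/g3.png",cv2.resize(c[130:290,350:500],None,fx=3.5,fy=3.5))
```

```text
down t 10.62 p [0.6438 0.1821 0.1252] F [-0.3 -0.1  0.3] op 1.004
grip t 11.61 p [0.6429 0.1825 0.124 ] F [-0.4  2.  -0.1] op 0.295
0.11 t 12.04 p [0.6429 0.1825 0.1095] F [ 1.   4.8 -0.6] op 0.3
0.102 t 12.35 p [0.6429 0.1824 0.1018] F [ 0.1  5.1 -1.2] op 0.298
0.098 t 12.6 p [0.6429 0.1824 0.098 ] F [-0.1  7.   1. ] op 0.292
0.095 t 12.85 p [0.6431 0.1825 0.0978] F [-6.8  3.6 13. ] op 0.296
0.092 t 13.1 p [0.6437 0.1825 0.097 ] F [-10.7   2.6  22.1] op 0.301
```

View pics/g3.png

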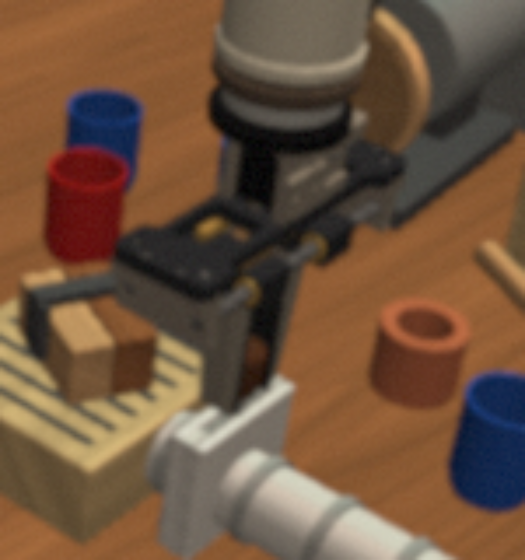

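It bottomed out at TCP 0.097, which is knob z about 0.116 (shut), and the force rose to 22 N. Releasing, then checking the gate and the cup position with two views.

Run:
```python
from h import *
bot.line_to([.643,.182,.0955],max_speed=.05)
bot.set_gripper(1.0);st("open")
bot.line_to([.643,.182,.22],max_speed=.2)
C=[.489,.357]
a=best([*C,.2],[np.pi/2,-np.pi/2])
bot.goto([*C,.2],rv(a));st("above cup")
T=bot.read_camera("top");S=bot.read_camera("scene")
print("cup rim 2-view",tri(T,(189,252),S,(418.7,193.7)))
cv2.imwrite("pics/s4.png",np.hstack([cv2.resize(S["pixels"][150:310,340:500],(400,400)),cv2.resize(T["pixels"][140:300,150:310],(400,400))]))
```

```text
open t 14.44 p [0.643  0.182  0.0955] F [ 0.4 -0.6 -0.3] op 1.0
above cup t 16.15 p [0.4897 0.3562 0.1996] F [ 0.6 -0.2 -0.2] op 0.999
cup rim 2-view (array([0.4907188 , 0.3579349 , 0.06772131]), np.float64(0.0010016276354492528))
```

View pics/s4.png

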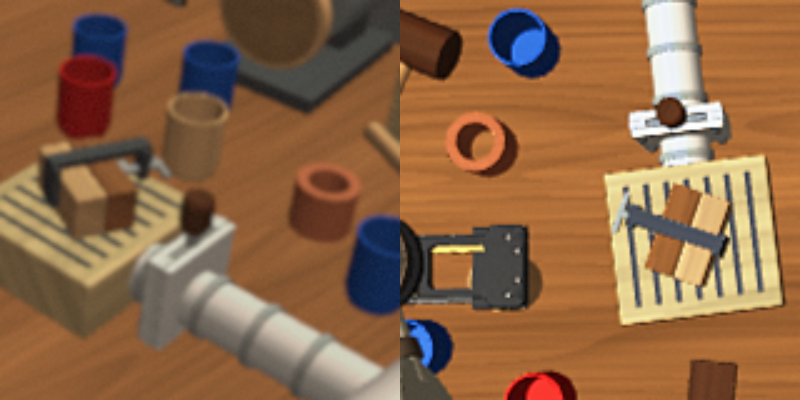

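The left gate is shut: the knob at crop (198,212) sits just above its frame. The glue-up and the cup are unmoved, and the two-view rim is at (0.491, 0.358, 0.068) against an expected height of 0.070. Gripping the cup at 6 N.

Run:
```python
from h import *
bot.line_to([.490,.357,.2],max_speed=.1)
bot.line_to([.490,.357,.034],max_speed=.12);st("down")
bot.set_gripper(0.72,6);st("near")
bot.set_gripper(0.5,6);st("grip")
bot.line_to([.490,.357,.06],max_speed=.06);st("lift")
S=bot.read_camera("scene");T=bot.read_camera("top")
cv2.imwrite("pics/s5.png",cv2.resize(S["pixels"][110:270,340:500],(560,560)))
```

```text
down t 18.03 p [0.4907 0.3573 0.0349] F [ 0.1 -0.4  1. ] op 1.002
near t 18.58 p [0.49  0.357 0.034] F [-0.2 -0.1  0.2] op 0.719
grip t 18.86 p [0.4901 0.3571 0.0341] F [0.2 0.6 0.9] op 0.643
lift t 19.44 p [0.4901 0.357  0.0603] F [ 0.5 -0.5 -1.1] op 0.636
```

View pics/s5.png

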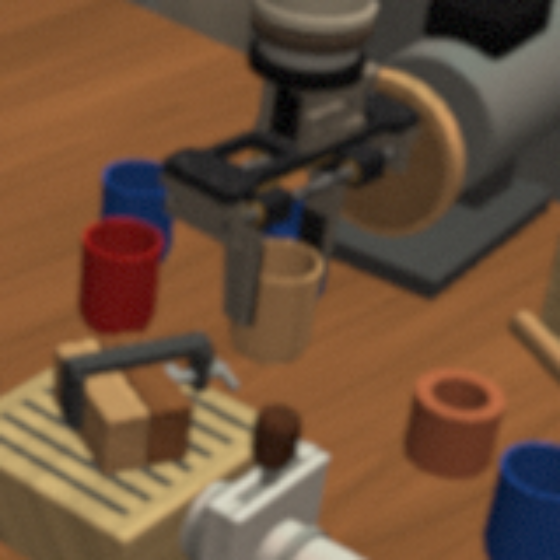

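The cup is held upright off the bench at crop (275,300), with an opening of 59 mm against its 58 mm diameter. Carrying it high to the mat and lowering gently.

Run:
```python
from h import *
bot.line_to([.490,.357,.25],max_speed=.15)
bot.line_to([.555,-.112,.25],max_speed=.18);st("above mat")
bot.line_to([.555,-.112,.115],max_speed=.1);st("low")
S=bot.read_camera("scene");cv2.imwrite("pics/s6.png",cv2.resize(S["pixels"][200:360,190:350],(560,560)))
```

```text
above mat t 23.74 p [ 0.555  -0.1115  0.25  ] F [ 0.2  0.6 -1.7] op 0.641
low t 25.24 p [ 0.5556 -0.1122  0.1158] F [-1.2 -0.1 -0.6] op 0.643
```

View pics/s6.png

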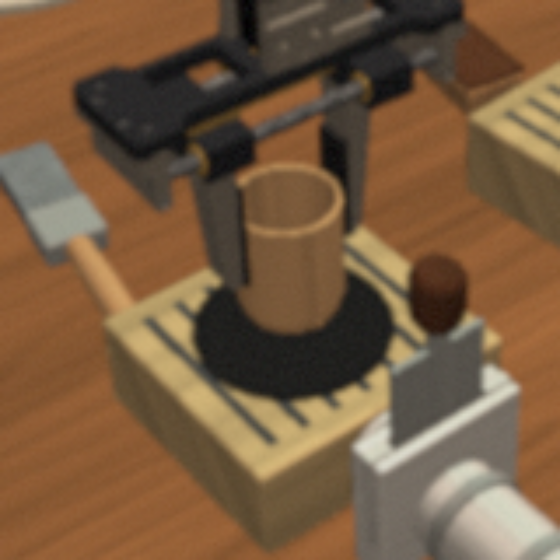

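The cup's foot at crop (290,320) hovers upright over the mat centre at (293,335). Lowering slowly until contact.

Run:
```python
from h import *
f0=np.mean([bot.current_contact_force()[2] for _ in range(5)])
bot.line_to([.555,-.112,.101],max_speed=.04);st("near")
for z in np.arange(.100,.0925,-.001):
    bot.line_to([.555,-.112,z],max_speed=.02);bot.hold(.1)
    f=np.mean([bot.current_contact_force()[2] for _ in range(3)]);print(round(z,4),round(f,2),round(bot.current_ee_pos()[2],4))
    if f-f0>2.5: break
```

```text
near t 25.79 p [ 0.5548 -0.1119  0.1006] F [-0.8 -0.7  0. ] op 0.642
0.1 -0.13 0.1002
0.099 -1.19 0.099
0.098 -0.63 0.098
0.097 -1.72 0.097
0.096 5.82 0.0968
```

Contact came at 0.0968, matching the expected 0.097. Releasing in small steps.

Run:
```python
from h import *
bot.line_to([.555,-.112,.0968],max_speed=.02)
bot.set_gripper(0.72);st("rel");bot.set_gripper(1.0)
bot.line_to([.555,-.112,.26],max_speed=.12)
a=best([.40,-.40,.3],[np.pi/2,-np.pi/2])
bot.goto([.40,-.40,.3],rv(a));st("away")
T=bot.read_camera("top");S=bot.read_camera("scene")
cv2.imwrite("pics/t7.png",T["pixels"]);cv2.imwrite("pics/s7.png",S["pixels"])
cv2.imwrite("pics/c7.png",np.hstack([cv2.resize(S["pixels"][180:360,220:460],(480,360)),cv2.resize(T["pixels"][140:270,330:430],(277,360))]))
mt,ms=knobmask(T["pixels"]),knobmask(S["pixels"])
p=cv2.minAreaRect(blob(mt,368,150,32,28))[0];q=cv2.minAreaRect(blob(ms,302,262,28,40))[0];print("R",tri(T,p,S,q))
p=cv2.minAreaRect(blob(mt,240,172,32,28))[0];c=blob(ms,405,215,30,40);q=cv2.minAreaRect(c)[0];print("L",cv2.boundingRect(c),tri(T,p,S,q))
```

```text
rel t 28.11 p [ 0.5549 -0.112   0.0966] F [-0.2 -0.3  0.1] op 0.72
away t 31.42 p [ 0.4006 -0.3991  0.2997] F [ 0.6 -0.  -0.2] op 0.999
R (array([ 0.67276497, -0.10634669,  0.1661169 ]), np.float64(0.002378485514164745))
L (405, 225, 22, 22) (array([0.6429778 , 0.18120003, 0.10898903]), np.float64(0.003804157648032466))
```

View pics/c7.png

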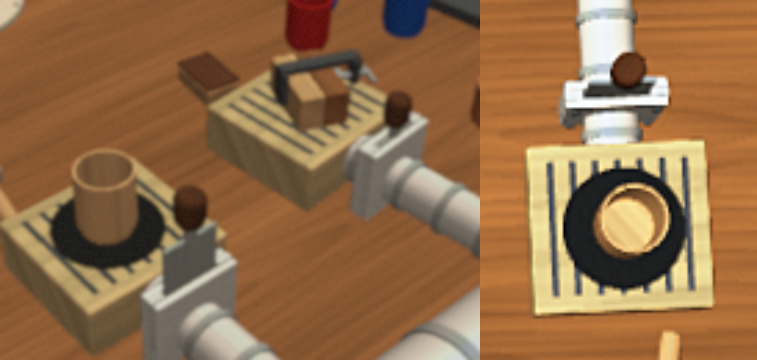

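View pics/t7.png

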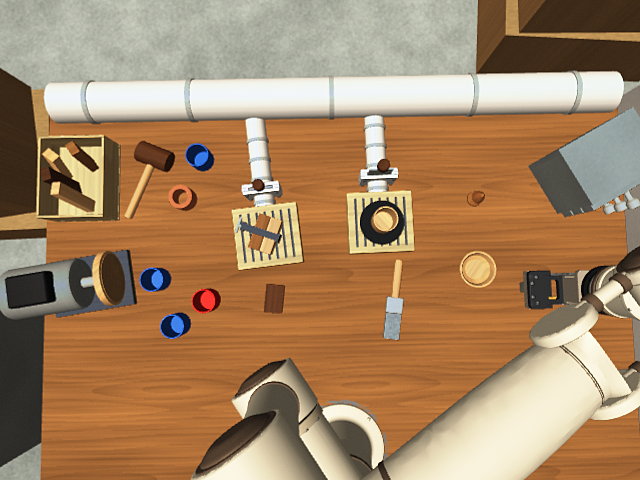

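The cup stands upright on the mat: scene crop (105,197), top (385,219). The glue-up and bystanders are where they were. The left knob's automatic reading (z 0.109) came from a clipped mask, so I'll recheck it with the crop's own pixel centre (419,234.8), then hand in.

Run:
```python
from h import *
T=bot.read_camera("top");S=bot.read_camera("scene")
p=cv2.minAreaRect(blob(knobmask(T["pixels"]),240,172,32,28))[0]
X,e=tri(T,p,S,(419,234.8));print(p,X,e)
if X[2]<.120: bot.job_done();print("done",bot.current_clock())
```

```text
(257.8620910644531, 184.6551971435547) [0.64370161 0.18229226 0.11447447] 0.0012478564840068236
the job is handed in; nothing more can be done
the job is handed in; nothing more can be done
```

The job is done and handed in. It took about 31 s on the robot's clock, against the 64 s limit.

- **Free table's gate (right):** I pulled it fully up first. It stopped against its upper stop, and the knob measured z 0.166 m, the fully open height.
- **Other table's gate (left):** I then pushed it fully down until it met its lower stop at knob z of about 0.116 m.
- **Cup:** I gripped it at 6 N and set it down on touching the mat, at a light contact of about 6 N. The last pictures show it upright near the mat's centre. The glue-up and everything else look to be where they started.

**Disagreeing check:** the automatic reading of the left knob gave z 0.109 m, because its colour mask was clipped and merged with something else. Re-measured by hand in the picture it was 0.114 m. That is within the 2 mm calibration of the shut height, 0.116 m, and agrees with the stop felt when pushing.

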